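Press a tilt plate's sprung corner to the index

TASK

Two tilt plates stand on the inspection bench. On the one that carries the round flanged cap, press down the round pad on the sprung corner with the fingertips until the pointer stands level with the index collar on its scale post, keep it there for about two seconds without pushing the pointer on past the collar, then let the corner spring fully back up. Do not touch the cap or the other tilt fixture, and leave the index collars and everything else on the bench where they are.

Things in the scene. Friction and masses are not known exactly. Their poses are not given: they have to be found in the camera images.
- fixture_cap: Tilt fixture bolted to the bench, the one to work on; its plate carries the cap. Base 130 x 300 x 18 mm (300 along its own y). Origin on the bench under the middle of the plate. Two pillars at own x = +-78 mm carry the plate. On the +y side: spring, pad and pointer, then an upright white scale post (28 x 10 mm, at own y = 214 mm, top 128 mm above the bench).
- pad_cap_top (a point): Centre of the top face of the round black press pad (32 mm across, 8 mm high) on the sprung corner of the plate with the cap; at own y = 85 mm of the fixture, 89 mm above the bench at rest. It moves down as it is pressed: starting to move takes about 4 N, and about 6.5 to 9.5 N holds it at the collar. The collar is reached when the pad is about 7 to 15 mm down.
- pointer_cap_tip (a point): Tip of the pointer rod (6 mm thick, tapering to a point) of the plate with the cap, 200 mm from the rocking axis, on the rod's centre line; 75 mm above the bench at rest. It goes down about 2.35 times as far as the pad.
- index_cap_mark (a point): Centre of the face, towards the pointer, of the black index collar (44 mm wide, 12 mm high) on the scale post of the same fixture. The pointer is level with the collar when its tip is at this height, within the collar's 12 mm thickness. The collar is 18 to 34 mm below the resting pointer and stays where it was set.
- plate_cap (a joint): Square dark steel plate, 140 x 140 x 12 mm, its corners on the fixture's own x and y axes, 99 mm from the middle; top 81 mm above the bench at rest. It rocks about the fixture's own x axis, 75 mm up. Value: its angle (rad), 0 at rest against its upper stop, growing as the pad is pressed, 0.26 at the lower stop; a spring returns it.
- cap: Loose turned aluminium cap, 34 mm high, 48 mm across with a 62 mm flange at its top, standing between four short pins in the middle of its plate; origin at the centre of its underside. Not to be touched.
- index_cap (a joint): Setting of the index collar on the fixture with the cap: how far (m) it is below the height of the resting pointer. Not to be changed.
- fixture_block: The other tilt fixture, of the same build and size, carrying a rectangular block instead of the cap; origin as for the first. Not to be touched.
- plate_block (a joint): Rocking angle of the other fixture's plate (rad), 0 at rest. Not to be pressed.
- index_block (a joint): Setting of the other fixture's index collar (m below its resting pointer). Not to be changed.
- index_block_mark (a point): The same point on the other fixture's index collar.
- block: Loose rectangular steel block, 60 x 32 x 30 mm high, on the other plate; origin at the centre of its underside.
- parallel: Loose steel parallel bar, 80 x 16 x 10 mm high, lying beside the fixture with the cap.
- ring_gauge: Loose steel ring gauge, 60 mm across, 16 mm high, beside the other fixture.
- pin_gauge: Loose steel pin gauge, 20 mm across, 50 mm high, standing beside the fixture with the cap.
- oil_jar: Loose jar, 48 mm across, 70 mm high, at the far side of the bench.
- driver: Loose screwdriver lying towards the right-hand (-y) side of the bench.
- weight: Loose brass weight, 48 mm across, 55 mm high, with a knob, towards the left-hand (+y) side of the bench.

How it is judged:
On the way, in this order (a step that is already met when the one before it is completed fails the run):
1. the fingers press the pad and the pointer stands level with the index collar (within 6 mm of its middle) for 1 s (z of pointer_cap_tip in the frame of index_cap_mark between -0.006 and 0.006 m and contact force between the fingers and plate_cap_c3 above 1 N), for 1 s.
2. the corner is released and the plate is back at rest (value of joint plate_cap below 0.02 rad), for 0.2 s.
At the end, for the whole second after the job is handed in: Both plates are back at rest (below 0.02 rad), the cap and the block stand within 10 mm of where they began, the cap upright (within 0.06 rad) and still (value of joint each of plate_cap, plate_block below 0.02 rad and distance of each of cap, block from where it was at the start of the episode below 0.01 m and angle between cap's own z axis and vertical below 0.06 rad and linear speed of cap below 0.02 m/s); the robot touches nothing.
It fails at once if the pointer is pushed past the collar (more than 12 mm below its middle) (z of pointer_cap_tip in the frame of index_cap_mark below -0.012 m).
It fails at once if the cap or the block is touched, lifted or shifted (contact force between any of the arm, the fingers and cap above 1 N or contact force between any of the arm, the fingers and block above 1 N or distance of any of cap, block from where it was at the start of the episode above 0.012 m).
It fails at once if the other tilt plate is pressed or its fixture touched (value of joint plate_block above 0.03 rad or contact force between any of the arm, the fingers and fixture_block above 1 N).
It fails at once if an index collar is shifted by more than about 3 mm (distance of any of index_cap_mark, index_block_mark from where it was at the start of the episode above 0.003 m).
It fails at once if a bystander is moved by more than 10 mm (distance of any of parallel, ring_gauge, pin_gauge, oil_jar, driver, weight from where it was at the start of the episode above 0.01 m).
It also fails if it takes over 37 s, if anything falls off the work surface, if the arm or the gripper's body presses on something with over 40 N, if the wrist force passes 120 N, or if a joint passes its speed limit or range.

ROBOT

A 6-joint arm with a two-finger parallel gripper is mounted at the origin on the work surface. World frame = base frame: x ahead of the robot, y to its left, z up, the work surface at z = 0. Lengths are in m, angles in rad, forces in N, time in s.
With the tool pointing down it reaches from about 0.275 to 0.875 m from the base axis. Payload 12.5 kg.
Tool frame: the origin (TCP) lies on the centre line of the jaws, within the pads' length; the fingertips stand r.finger_overhang ahead of it and the grasp point (between the pads) lies 3 mm ahead of it (r.finger_overhang is the distance from the TCP to the fingertips, in m); z points along the fingers, y is the line along which they close (so a half turn about z gives the same grasp; the last joint's range is limited). The gripper opens to 85 mm and grips with 20 to 120 N. Pads are 22 mm wide; open, the fingers measure 114 mm over their backs; the gripper's body (76 mm by 85 mm) begins 54 mm behind the grasp point. The pads swing forward as they close: fully open they stand 13 mm farther back than shut.
Start: joints at [1.124, 0.351, 1.652, -0, 1.139, -0.085], TCP at [0.195, 0.514, 0.253] pointing down, gripper open.
Joint ranges: [-2.75, 2.75], [-0.79, 2.1], [0.01, 2.65], [-1.57, 4.71], [0.07, 3.14], [-2.87, 2.87]. Speed limits (rad/s): [2.22, 2.22, 2.79, 3.14, 3.14, 3.14].

INTERFACE

Orientations are given as a unit quaternion [x, y, z, w].
In Python, from cell import r, optics gives the robot as it stands. The module is installed in compiled form; this text tells all that it offers. Calls block until the motion is done:
- r.move_to(position, orientation): joint-space move of the TCP to a pose.
- r.move_linear(position, rot=None, vel=0.15): straight line of the TCP; rot=None keeps the orientation; vel is the mean speed in m/s.
- r.set_joints(angles): joint-space move.
- r.set_gripper(opening, squeeze=None): opening from 0.0 (shut) to 1.0 (fully open); squeeze is the grip in N (None keeps the last); returns when the fingers have stopped.
- r.sleep(seconds).
- r.inverse_kinematics(position, orientation): joint angles nearest the present ones, or None.
- optics.get_image(name): name is "scene" or "top"; returns a dict with "pixels" (384x512x3 uint8, red, green, blue), "depth" (384x512 float32, m along the optical axis (not along the pixel's ray), 0 where there is no reading), "fx", "fy", "cx", "cy" (pixels), "camera_from_world" (4x4, takes a point from world to camera coordinates). Camera axes: x right, y down, z forward; pixel columns grow to the right and rows downward; lengths in m; the calibration is good to about 2 mm. A picture is of the moment at which its call begins.
A pose or a line that the arm cannot do raises r.PlanningError and nothing moves.
- r.hand_in(): hands the job in; it is judged then, once.
Readings, each from a call of its own:
- r.current_t(): time.
- r.current_q(): joint angles.
- r.current_qvel(): joint speeds.
- r.current_effort(): joint torques, N m.
- r.current_tool_pos(): TCP position.
- r.current_ee_rot(): TCP orientation.
- r.current_contact_force(): force on the tool from outside, world axes, zero at the start.
- r.current_torque(): the same for the moment, N m.
- r.current_opening(): opening from 0.0 (shut) to 1.0 (fully open).
- r.current_finger_force(): force on a finger pad.
Only numpy, scipy, OpenCV 4.12 (cv2) and the standard library are available. Lean on these libraries where they do the work, as an engineer would, in place of code of your own. Each camera call takes 0.05 s, during which the arm holds its last target. There are 200 camera calls.

## Working session

There is one attempt and no reset: what is moved stays moved. The work goes in short steps, each a Python script; the robot and the scene stay as the last script left them, time stands still between calls to the robot, and variables do not carry over. Pictures are saved under pics/ and viewed, at most 10 in all, crops included, and the job is handed in when it is done.

```bash
mkdir -p pics
cat > h.py <<'E'
import numpy as np, cv2
from cell import r, optics
def snap(n,f):
    d=optics.get_image(n); cv2.imwrite(f'pics/{f}.png',d['pixels'][:,:,::-1]); np.savez(f'pics/{f}.npz',**d); return d
def world(d,u,v):
    z=d['depth'][int(round(v)),int(round(u))]
    p=np.array([(u-d['cx'])/d['fx']*z,(v-d['cy'])/d['fy']*z,z,1]); return (np.linalg.inv(d['camera_from_world'])@p)[:3]
def cloud(d):
    v,u=np.indices(d['depth'].shape); z=d['depth']
    P=np.stack([(u-d['cx'])/d['fx']*z,(v-d['cy'])/d['fy']*z,z,np.ones_like(z)],-1)
    return (P@np.linalg.inv(d['camera_from_world']).T)[...,:3]
def plane(d,u,v,h):
    M=np.linalg.inv(d['camera_from_world']); c=M[:3,3]; k=M[:3,:3]@[(u-d['cx'])/d['fx'],(v-d['cy'])/d['fy'],1]
    return c+k*(h-c[2])/k[2]
def proj(d,p):
    q=d['camera_from_world']@np.append(p,1); return d['cx']+d['fx']*q[0]/q[2], d['cy']+d['fy']*q[1]/q[2]
E
python3 - <<'E'
from h import *
for n in('scene','top'):
    d=snap(n,n+'0'); print(n,d['fx'],np.linalg.inv(d['camera_from_world']).round(3).tolist())
print(r.current_t(),r.finger_overhang,r.current_ee_rot())
E
```

```text
scene 393.2284552850932 [[-0.583, 0.551, -0.597, 1.189], [0.812, 0.414, -0.412, 0.446], [0.02, -0.725, -0.689, 0.828], [0.0, 0.0, 0.0, 1.0]]
top 369.12290953816057 [[-0.004, -0.977, 0.212, 0.348], [-1.0, 0.003, -0.006, 0.005], [0.006, -0.212, -0.977, 1.061], [0.0, 0.0, 0.0, 1.0]]
0.1 0.022 [ 1.79897878e-01  9.83685171e-01 -4.74055545e-04 -1.18529980e-04]
```

View pics/scene0.png

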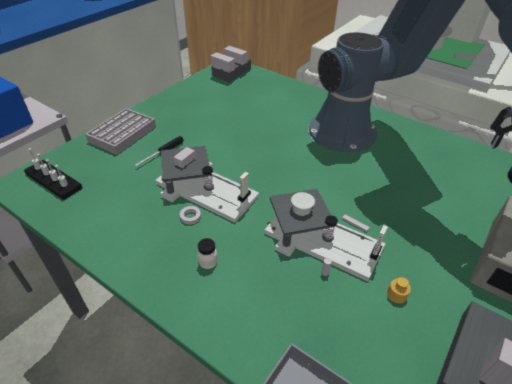

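View pics/top0.png

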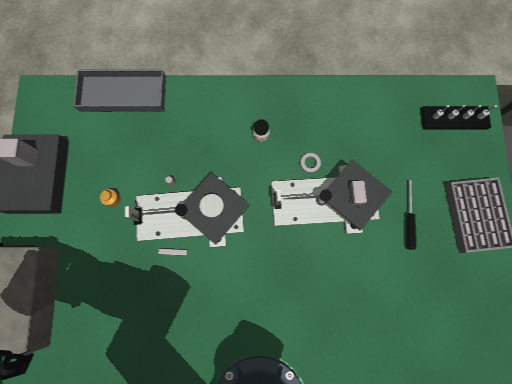

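The cap fixture is the left one in the top view: cap at (211,205), pad at (181,210), collar and post at about (135,213). In the scene view the cap is at (303,204), the pad at (331,222) and the collar at (376,252). Next I'll measure these points.

Run:
```python
from h import *
L={n:dict(np.load(f'pics/{n}0.npz')) for n in('scene','top')}
t=L['top'];s=L['scene']
C=cloud(t)
cap=plane(t,211,205,.115); pad=plane(t,181,210,.089); print('cap',cap,'pad',pad, np.hypot(*(pad-cap)[:2]))
for n,d in L.items():
    P=cloud(d); g=d['pixels'].astype(int).max(2)
    m=(np.hypot(P[...,0]-pad[0],P[...,1]-pad[1])<.025)&(P[...,2]>.084)&(P[...,2]<.10)
    print(n,'pad',m.sum(),P[m].mean(0),np.ptp(P[m],0))
    m=(np.hypot(P[...,0]-cap[0],P[...,1]-cap[1])<.045)&(P[...,2]>.107)
    print(n,'cap',m.sum(),P[m].mean(0),np.ptp(P[m],0))
    u=(pad-cap)[:2]/np.hypot(*(pad-cap)[:2])
    a=(P[...,:2]-cap[:2])@u; b=(P[...,:2]-cap[:2])@np.array([-u[1],u[0]])
    m=(a>.17)&(a<.24)&(abs(b)<.03)&(P[...,2]>.022)&(P[...,2]<.15)
    dk=m&(g<70); wt=m&(g>140)
    print('dark',dk.sum(),'white',wt.sum(),P[wt].max(0),P[wt].mean(0))
    for v,uu in np.argwhere(dk): print((uu,v),(a[v,uu]*1e3).round(),(b[v,uu]*1e3).round(),(P[v,uu,2]*1e3).round(), g[v,uu], end=';')
    print()
def crop(d,u,v,w,h,k): return cv2.resize(d['pixels'][v:v+h,u:u+w,::-1],None,fx=k,fy=k,interpolation=cv2.INTER_CUBIC)
cv2.imwrite('pics/c.png',np.vstack([crop(s,300,205,100,70,8)[:300*2][:,:800][::1][:560]]))
```

```text
cap [0.51481226 0.12427524 0.115     ] pad [0.50615248 0.20695874 0.089     ] 0.08313574552863628
scene pad 111 [0.50862039 0.207259   0.08975889] [0.03884028 0.03858547 0.0108502 ]
scene cap 327 [0.51567918 0.12315192 0.11605139] [0.06199617 0.06156217 0.00945648]
dark 40 white 69 [0.5227269  0.34281522 0.13102697] [0.49842925 0.33033919 0.09892981]
(np.int64(362), np.int64(237)) 170.0 -3.0 76.0 68;(np.int64(379), np.int64(250)) 219.0 -2.0 54.0 63;(np.int64(379), np.int64(251)) 220.0 -1.0 49.0 64;(np.int64(378), np.int64(252)) 219.0 -6.0 50.0 65;(np.int64(372), np.int64(253)) 206.0 -13.0 45.0 62;(np.int64(378), np.int64(253)) 219.0 -8.0 48.0 65;(np.int64(371), np.int64(254)) 205.0 -22.0 50.0 57;(np.int64(373), np.int64(254)) 210.0 -20.0 51.0 60;(np.int64(377), np.int64(254)) 218.0 -12.0 49.0 63;(np.int64(371), np.int64(255)) 206.0 -24.0 49.0 38;(np.int64(372), np.int64(255)) 208.0 -24.0 50.0 37;(np.int64(373), np.int64(255)) 211.0 -21.0 50.0 31;(np.int64(374), np.int64(255)) 213.0 -22.0 51.0 36;(np.int64(375), np.int64(255)) 215.0 -21.0 51.0 44;(np.int64(376), np.int64(255)) 217.0 -
[... 6044 characters left out ...]
(np.int64(138), np.int64(222)) 210.0 14.0 50.0 23;(np.int64(139), np.int64(222)) 208.0 13.0 46.0 24;(np.int64(140), np.int64(222)) 205.0 14.0 48.0 17;(np.int64(141), np.int64(222)) 203.0 14.0 46.0 46;(np.int64(134), np.int64(223)) 221.0 15.0 49.0 22;(np.int64(135), np.int64(223)) 218.0 15.0 49.0 23;(np.int64(136), np.int64(223)) 216.0 15.0 48.0 23;(np.int64(137), np.int64(223)) 212.0 16.0 52.0 24;(np.int64(138), np.int64(223)) 210.0 16.0 51.0 22;(np.int64(139), np.int64(223)) 208.0 16.0 48.0 20;(np.int64(140), np.int64(223)) 204.0 17.0 51.0 16;(np.int64(134), np.int64(224)) 223.0 17.0 45.0 35;(np.int64(135), np.int64(224)) 220.0 17.0 45.0 34;(np.int64(136), np.int64(224)) 217.0 17.0 44.0 42;
```

View pics/c.png

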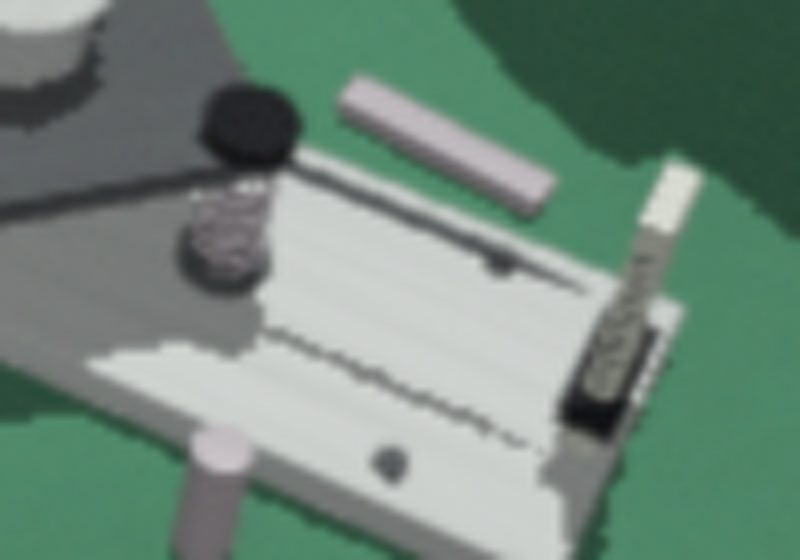

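```bash
cat >> h.py <<'E'
from scipy.spatial.transform import Rotation as R
u=np.array([-.088,.9961,0]); u/=np.linalg.norm(u)
PAD=np.array([.507,.2073])
def quat(s=1): 
    x=s*u; z=np.array([0,0,-1.]); return R.from_matrix(np.c_[x,np.cross(z,x),z]).as_quat()
E
python3 - <<'E'
from h import *
r.set_gripper(0.0); print(r.finger_overhang,r.current_opening(),r.current_t())
q=r.current_q(); best=None
for s in(1,-1):
    j=r.inverse_kinematics([*PAD,.2],quat(s)); print(s,None if j is None else np.round(j,2))
    if j is not None and (best is None or abs(np.array(j)-q).max()<best[0]): best=(abs(np.array(j)-q).max(),s)
s=best[1]; print('use',s)
r.move_to([*PAD,.24],quat(s)); r.sleep(.3)
r.move_linear([*PAD,.089+.022+.015],vel=.1); r.sleep(.3)
print(r.current_tool_pos(),r.current_contact_force(),r.current_t())
d=snap('scene','s1'); cv2.imwrite('pics/s1c.png',cv2.resize(d['pixels'][170:280,260:410,::-1],None,fx=5,fy=5,interpolation=cv2.INTER_CUBIC))
E
```

```text
0.022 0.00400142362262222 0.8667
1 [ 0.3   0.41  1.71 -0.    1.02  0.22]
-1 None
use 1
[0.50708351 0.20732904 0.12624273] [-0.3397144  -0.43261699 -0.76731038] 4.3667
```

View pics/s1c.png

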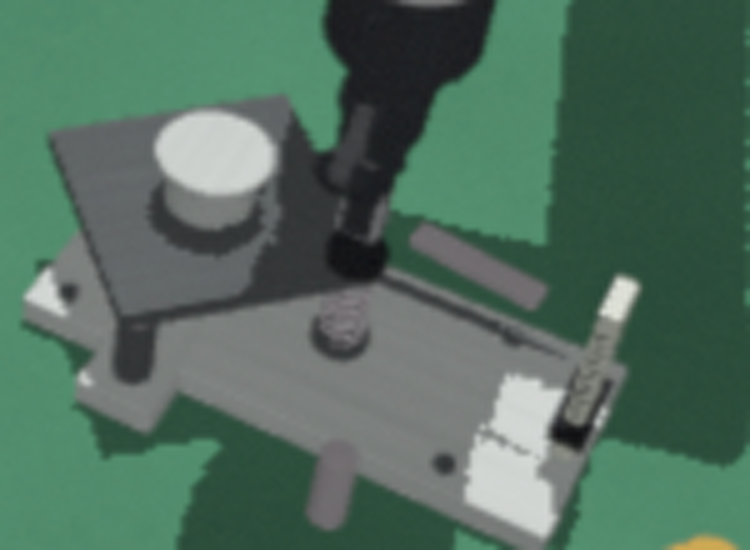

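The shut fingertips stand over the pad (crop 357,250), clear of the cap (215,150). The pointer tip is at crop (565,355) and the collar at about (580,415). I'll press now, in small steps.

Run:
```python
from h import *
z=.116; f0=r.current_contact_force()[2]
r.move_linear([*PAD,z],vel=.05); 
while True:
    r.sleep(.1); f=r.current_contact_force()[2]-f0; tz=r.current_tool_pos()[2]
    print(round(z,4),round(tz,4),round(f,2))
    if f>9 or z<.1022: break
    z-=.0015 ; r.move_linear([*PAD,z],vel=.02)
d=snap('scene','s2'); t=snap('top','t2'); print(r.current_t())
cv2.imwrite('pics/s2c.png',cv2.resize(d['pixels'][210:280,320:400,::-1],None,fx=8,fy=8,interpolation=cv2.INTER_CUBIC))
```

```text
0.116 0.1159 0.79
0.1145 0.1145 -0.04
0.113 0.113 -0.27
0.1115 0.1115 0.36
0.11 0.1103 4.68
0.1085 0.1088 6.27
0.107 0.1073 5.68
0.1055 0.1059 6.09
0.104 0.1045 7.13
0.1025 0.103 7.8
0.101 0.1016 8.69
8.4667
```

View pics/s2c.png

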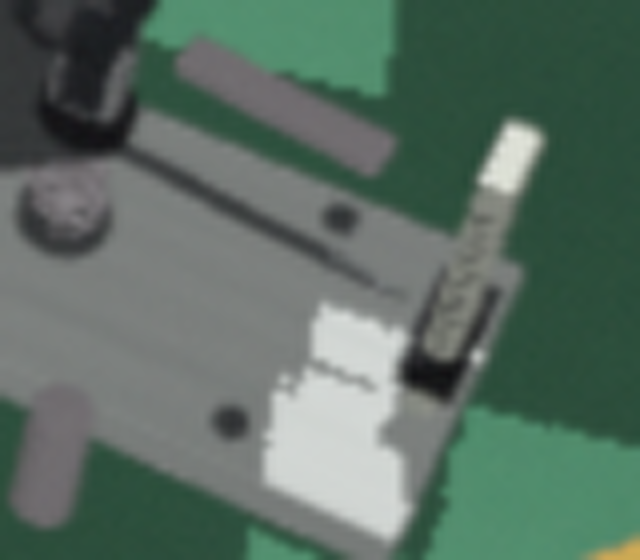

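The tip is now at crop (403,297), so pixel (370.4,247.1), and the collar runs from its near end at (430,375) to its far end at (480,300). Next I'll convert both to heights.

Run:
```python
from h import *
d=dict(np.load('pics/s2.npz')); t=dict(np.load('pics/t2.npz'))
cap=np.array([.515,.123]); v=np.array([u[1],-u[0]]) # fixture x
def pt(a,b,z): return np.append(cap+a*u[:2]+b*v,z)
for th in(0,.10,.115,.13,.145,.16): 
    p=pt(.2*np.cos(th),0,.075-.2*np.sin(th)); print(th,round(p[2],4),np.round(proj(d,p),1),np.round(proj(t,p),1))
# near (fixture +x) end of collar: corners for candidate middles, crop coords
for m in(.041,.044,.047):
    print(m,[tuple(((np.array(proj(d,pt(a,.022,m+s*.006)))-[320,210])*8+3.5).round(0)) for a in(.203,.221) for s in(1,-1)])
    print('  top px',[tuple(np.round(proj(t,pt(.203,b,m+.006)),1)) for b in(-.022,.022)], [tuple(np.round(proj(t,pt(.203,b,m-.006)),1)) for b in(-.022,.022)])
print('post top',proj(d,pt(.214,0,.128)))
a=d['pixels'][210:280,320:400,::-1][30:56,40:64]; b=t['pixels'][200:232,120:184,::-1]
cv2.imwrite('pics/z.png',np.hstack([cv2.resize(a,(360,390),interpolation=0),cv2.resize(b[5:30,5:35],(440,390),interpolation=0)]))
```

```text
0 0.075 [372.9 241.7] [139.  214.2]
0.1 0.055 [370.8 246.7] [141.6 215.2]
0.115 0.0521 [370.4 247.4] [142.1 215.4]
0.13 0.0491 [370. 248.] [142.6 215.5]
0.145 0.0461 [369.6 248.7] [143.  215.7]
0.16 0.0431 [369.2 249.4] [143.5 215.8]
0.041 [(np.float64(393.0), np.float64(365.0)), (np.float64(385.0), np.float64(389.0)), (np.float64(449.0), np.float64(389.0)), (np.float64(440.0), np.float64(413.0))]
  top px [(np.float64(141.3), np.float64(223.7)), (np.float64(140.9), np.float64(208.0))] [(np.float64(142.6), np.float64(224.2)), (np.float64(142.2), np.float64(208.7))]
0.044 [(np.float64(395.0), np.float64(359.0)), (np.float64(387.0), np.float64(383.0)), (np.float64(451.0), np.float64(383.0)), (np.float64(442.0), np.float64(407.0))]
  top px [(np.float64(140.9), np.float64(223.6)), (np.float64(140.5), np.float64(207.8))] [(np.float64(142.3), np.float64(224.1)), (np.float64(141.9), np.float64(208.5))]
0.047 [(np.float64(397.0), np.float64(353.0)), (np.float64(389.0), np.float64(377.0)), (np.float64(453.0), np.float64(377.0)), (np.float64(445.0), np.float64(401.0))]
  top px [(np.float64(140.6), np.float64(223.4)), (np.float64(140.2), np.float64(207.6))] [(np.float64(141.9), np.float64(224.0)), (np.float64(141.5), np.float64(208.3))]
post top (np.float64(383.45602277581963), np.float64(229.81220997584794))
```

View pics/z.png

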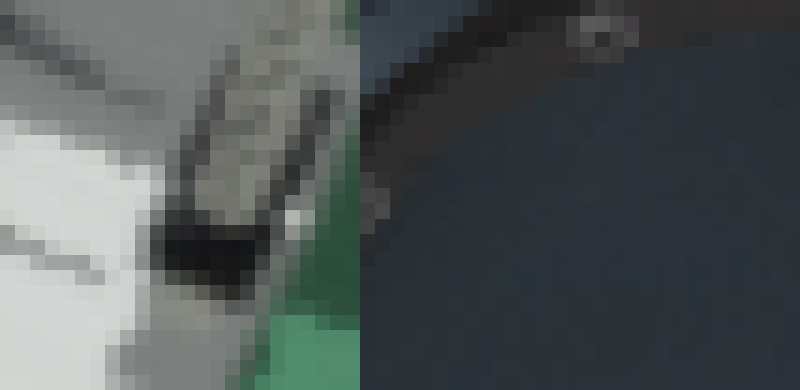

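The near end of the collar matches a middle height of about 44–47 mm. The arm hides the top view. I'll get the plate angle from a plane fit on the depth, and refine the collar height against the known base and post-top heights.

Run:
```python
from h import *
cap=np.array([.515,.123]); v=np.array([u[1],-u[0]])
def ab(d):
    P=cloud(d); q=P[...,:2]-cap; return q@u[:2],q@v,P[...,2],d['pixels'].max(2).astype(int)
for n in('scene0','s1','s2'):
    d=dict(np.load(f'pics/{n}.npz')); a,b,z,g=ab(d)
    m=(abs(a)+abs(b)<.088)&(np.hypot(a,b)>.05)&(np.hypot(a-.085,b)>.03)&(z>.05)&(z<.1)&(a<.045)
    for _ in range(4):
        c=np.linalg.lstsq(np.c_[a[m],b[m],np.ones(m.sum())],z[m],rcond=None)[0]; e=z-(a*c[0]+b*c[1]+c[2]); m&=abs(e)<.004
    print(n,m.sum(),'slope',c.round(4),'th',np.arctan(-c[0]).round(4),'rms',e[m].std().round(4))
for n in('scene0','top0'):
    d=dict(np.load(f'pics/{n}.npz')); a,b,z,g=ab(d)
    m=(a>.1)&(a<.19)&(abs(b)<.05)&(z<.03)&(z>.01)&(g>130); print(n,'base',m.sum(),np.median(z[m]))
    m=(a>.2)&(a<.228)&(abs(b)<.02)&(z>.12); print('post top',m.sum(),np.median(z[m]),a[m].mean(),b[m].mean())
    m=(a>.2)&(a<.225)&(abs(b)<.03)&(z>.035)&(z<.058)&(g<35); print('collar',m.sum(),np.percentile(z[m],[10,50,75,90]),'b',b[m].min(),b[m].max())
```

```text
scene0 485 slope [-0.0007  0.0002  0.0822] th 0.0007 rms 0.0013
s1 489 slope [-0.0006  0.0002  0.0822] th 0.0006 rms 0.0013
s2 526 slope [-0.1192 -0.0008  0.0822] th 0.1186 rms 0.0014
scene0 base 968 0.019115332804529317
post top 50 0.12867421114199534 0.21331573492898437 0.0031666172995560684
collar 16 [0.04531905 0.04767618 0.04946355 0.05036002] b 0.01069005929632259 0.024066578145133476
top0 base 907 0.018941763697114755
post top 59 0.12862837926987847 0.2132187911728869 0.0005709168576300235
collar 56 [0.04702126 0.05029956 0.05115242 0.05246445] b -0.021022411292916245 0.02241222732438768
```

The plate fit gives θ = 0.118, so the tip is at 51.5 mm. The collar top is at about 49.5–50 mm, so its middle is at about 44 mm. That means about 2.8 mm more, then hold, check and release.

```bash
cat >> h.py <<'E'
def theta(d):
    P=cloud(d); q=P[...,:2]-[.515,.123]; a=q@u[:2]; b=q@np.array([u[1],-u[0]]); z=P[...,2]
    m=(abs(a)+abs(b)<.088)&(np.hypot(a,b)>.05)&(z>.05)&(z<.1)&(a<.045)
    for _ in range(4):
        c=np.linalg.lstsq(np.c_[a[m],b[m],np.ones(m.sum())],z[m],rcond=None)[0]; m&=abs(z-(a*c[0]+b*c[1]+c[2]))<.004
    return np.arctan(-c[0])
E
python3 - <<'E'
from h import *
z=.0982; r.move_linear([*PAD,z],vel=.02); r.sleep(.3)
for k in range(3):
    th=theta(snap('scene',f'p{k}')); tip=.075-.2*np.sin(th); dz=(tip-.0445)*.4
    print(round(th,4),round(tip,4),r.current_tool_pos()[2],r.current_contact_force()[2],r.current_t())
    if abs(dz)<.0004: break
    z-=np.clip(dz,-.001,.001); r.move_linear([*PAD,z],vel=.02); r.sleep(.3)
d=snap('scene','hold'); cv2.imwrite('pics/holdc.png',cv2.resize(d['pixels'][235:265,350:390,::-1],None,fx=15,fy=15,interpolation=0))
print(r.current_t())
E
```

```text
0.1526 0.0446 0.0988730152424878 9.270434861810596 9.1083
9.1583
```

View pics/holdc.png

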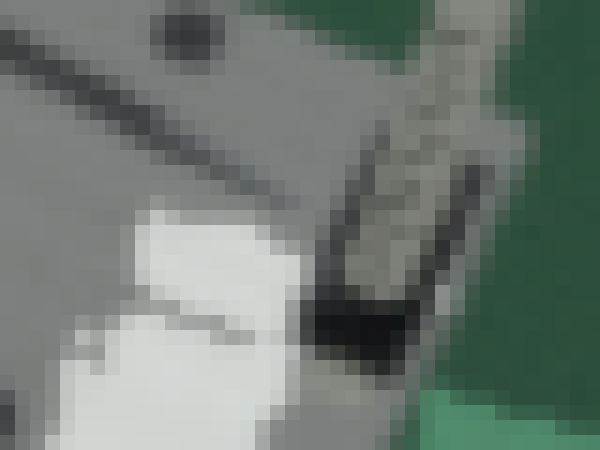

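The tip at crop (295,200) stands beside the collar's pointer-side face (middle of the dark strip at about (340,220)), at 44.6 mm by the plate angle and 9.3 N. Now I'll hold, release and check.

Run:
```python
from h import *
r.sleep(2.2); print(r.current_contact_force()[2],theta(optics.get_image('scene')))
r.move_linear([*PAD,.118],vel=.03); r.move_linear([*PAD,.2],vel=.12); r.sleep(.8)
d=snap('scene','end'); print(theta(d),r.current_contact_force(),r.current_t())
a=dict(np.load('pics/s1.npz'))
for x in(a,d):
    P=cloud(x); m=(np.hypot(P[...,0]-.515,P[...,1]-.123)<.045)&(P[...,2]>.107)&(P[...,2]<.125); print(P[m].mean(0))
```

```text
9.855646129196264 0.1548100761484378
-0.005514999844268595 [ 0.01033898 -0.21302142 -0.19551115] 13.9
[0.51561684 0.12317944 0.11608543]
[0.51570228 0.12312696 0.11610308]
```

```bash
python3 -c "
from h import *
print(r.hand_in())"
```

```text
the job is handed in; nothing more can be done
None
```

The job is handed in, with no verdict returned: I pressed the pad to the measured collar height (pointer about 44 mm up), held it for over 2 s, then released it; the plate sprang back to rest and the cap did not move.

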